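# Put the mould components away in their trays

## Task

Put away the four finished mould parts that stand loose on the bench (the guide pillar, the guide bush, the sprue bush and the slide): stand each one upright, just as it stands now, in the empty front compartment of the wooden tray that already holds two of its own kind. Set them down without dropping or knocking them over, and leave the core insert and the loupe standing where they are.

Things in the scene. Friction and masses are not known exactly. Their poses are not given: they have to be found in the camera images.
- pillar: Guide pillar standing on its head: bright steel, head 26 mm across and 6 mm thick at the bottom, plain round shank 20 mm across with three thin oil grooves, 66 mm tall in all, 0.15 to 0.25 kg. Origin: centre of its underside; z up along its axis. Best gripped on the shank.
- bush: Guide bush standing on its flange: a bright steel tube, 30 mm across, open bore 20 mm, flange 36 mm across and 7 mm thick at the bottom, 40 mm tall in all, 0.1 to 0.2 kg. Origin: centre of its underside; z up along its axis. Best gripped across the outside of the tube.
- sprue: Sprue bush standing on its broad round head: bright steel, head 40 mm across and 12 mm thick at the bottom, slim stem 16 mm across rising from it, 52 mm tall in all, a small dark hole in the stem's top, 0.13 to 0.25 kg. Origin: centre of its underside; z up along its axis. Best gripped on the stem.
- slide: Slide (side core): bright steel T-block. Foot flange x -17 to +25 mm, 40 mm wide (y), 10 mm high; on it a body 28 mm wide (y), 36 mm tall in all, flat top from x = -17 to +13 mm with a dark round hole, sloping at +x; round nose, 14 mm across, out to x = -25 mm, 24 mm up. 0.17 to 0.32 kg. Origin: underside, middle of the 50 mm length; z up. Best gripped on the body across y, above the flange.
- tray_pillar: Fixed brown wooden tray with two guide pillars in its rear compartment, front one empty. 135 (x) by 110 mm (y), 18 mm high, walls and divider 5 mm. Origin: underside, below the centre of the empty front compartment, 66 (x) by 100 mm (y) inside, its floor 4 mm above the origin; divider at +x. The stock, fixed, same size as the loose part, stands on the floor at x = +65, y = +24 and -24 mm. z up.
- tray_bush: Fixed brown wooden tray with two guide bushes in its rear compartment, front one empty. 135 (x) by 110 mm (y), 18 mm high, walls and divider 5 mm. Origin: underside, below the centre of the empty front compartment, 66 (x) by 100 mm (y) inside, its floor 4 mm above the origin; divider at +x. The stock, fixed, same size as the loose part, stands on the floor at x = +65, y = +24 and -24 mm. z up.
- tray_sprue: Fixed brown wooden tray with two sprue bushes in its rear compartment, front one empty. 135 (x) by 110 mm (y), 18 mm high, walls and divider 5 mm. Origin: underside, below the centre of the empty front compartment, 66 (x) by 100 mm (y) inside, its floor 4 mm above the origin; divider at +x. The stock, fixed, same size as the loose part, stands on the floor at x = +65, y = +24 and -24 mm. z up.
- tray_slide: Fixed brown wooden tray with two slides in its rear compartment, front one empty. 135 (x) by 110 mm (y), 18 mm high, walls and divider 5 mm. Origin: underside, below the centre of the empty front compartment, 66 (x) by 100 mm (y) inside, its floor 4 mm above the origin; divider at +x. The stock, fixed, same size as the loose part, stands on the floor at x = +65, y = +24 and -24 mm. z up.
- core_insert: Bystander: core insert still being polished, a silvery rectangular stepped block with a rounded raised middle, 50 by 38 mm, 39 mm tall, loose on the bench. Origin: centre of its underside; x along its 50 mm side. To be left alone.
- loupe: Bystander: black waisted eyepiece loupe with a glass top, 38 mm across and 38 mm tall, loose, standing on the bench. Origin: centre of its underside. To be left alone.
Mind the look-alikes: they are no part of the job. Leave any pink or red look-alike of the sprue alone. Leave any yellow look-alike of the tray_pillar alone.

How it is judged (in metres and radians):
At the end, for the whole second after the job is handed in: Each of the four parts stands upright (within 0.1 rad) and at rest on the floor of the empty front compartment of the tray of its own kind (origin inside the compartment's walls, underside less than 5 mm off its floor), released; the core insert and the loupe are within 20 mm of where they started (x of pillar in the frame of tray_pillar between -0.033 and 0.033 m and y of pillar in the frame of tray_pillar between -0.05 and 0.05 m and z of pillar in the frame of tray_pillar between 0 and 0.009 m and angle between each of pillar, bush, sprue, slide's own z axis and vertical below 0.1 rad and linear speed of each of pillar, bush, sprue, slide below 0.02 m/s and x of bush in the frame of tray_bush between -0.033 and 0.033 m and y of bush in the frame of tray_bush between -0.05 and 0.05 m and z of bush in the frame of tray_bush between 0 and 0.009 m and x of sprue in the frame of tray_sprue between -0.033 and 0.033 m and y of sprue in the frame of tray_sprue between -0.05 and 0.05 m and z of sprue in the frame of tray_sprue between 0 and 0.009 m and x of slide in the frame of tray_slide between -0.033 and 0.033 m and y of slide in the frame of tray_slide between -0.05 and 0.05 m and z of slide in the frame of tray_slide between 0 and 0.009 m and distance of each of core_insert, loupe from where it was at the start of the episode below 0.02 m); the robot touches nothing.
It fails at once if one of the four parts is dropped from more than about a centimetre, thrown (over 0.5 m/s with no finger on it), or is knocked over (tilted by more than 1 rad) ((linear speed of pillar above 0.5 m/s and contact force between the fingers and pillar below 0.05 N) or (linear speed of bush above 0.5 m/s and contact force between the fingers and bush below 0.05 N) or (linear speed of sprue above 0.5 m/s and contact force between the fingers and sprue below 0.05 N) or (linear speed of slide above 0.5 m/s and contact force between the fingers and slide below 0.05 N) or angle between any of pillar, bush, sprue, slide's own z axis and vertical above 1 rad).
It fails at once if the core insert or the loupe is moved by more than 20 mm (distance of any of core_insert, loupe from where it was at the start of the episode above 0.02 m).
It also fails if it takes over 120 s, if anything falls off the work surface, if the arm or the gripper's body presses on something with over 40 N, if the wrist force passes 120 N, or if a joint passes its speed limit or range.

## Robot

A 6-joint arm with a two-finger parallel gripper is mounted at the origin on the work surface. World frame = base frame: x ahead of the robot, y to its left, z up, the work surface at z = 0. Lengths are in m, angles in degrees, forces in N, time in s.
With the tool pointing down it reaches from about 0.425 to 0.95 m from the base axis. Payload 3.5 kg.
Tool frame: the origin (TCP) lies at the very end of the fingers, on their centre line; the grasp point (between the pads) lies 19 mm behind it; z points along the fingers, y is the line along which they close (so a half turn about z gives the same grasp; the last joint's range is limited). The gripper opens to 85 mm and grips with 20 to 120 N. Pads are 22 mm wide; open, the fingers measure 114 mm over their backs; the gripper's body (76 mm by 85 mm) begins 54 mm behind the grasp point. The pads swing forward as they close: fully open they stand 13 mm farther back than shut.
Start: joints at [68.468, 16.404, 90.338, -0, 73.258, -8.594], TCP at [0.151, 0.658, 0.231] pointing down, gripper open.
Joint ranges: [-158.93, 158.93], [-51.34, 127.21], [12.03, 142.37], [-87.48, 267.48], [13.55, 161.25], [-162.69, 162.69]. Speed limits (degrees/s): [159.86, 159.86, 180, 180, 180, 180].

## Interface

Orientations are given as a 3x3 rotation matrix whose columns are the frame's x, y, z axes.
In Python, from cell import manip, cams gives the robot as it stands.
- The arm moves only by the tool apply_moves, never from a script. Its argument "deltas" is a list of rows, each an object with "jaw": the opening, from 0 (shut) to 1 (fully open); "linear": the shift along the tool's x, y, z normalised to -1 to 1, where 1 is 200 mm, a list of three; "turn": the turn, a rotation vector about the tool's x, y, z normalised to -1 to 1, where 1 is pi/2 rad, a list of three. A call has 1 to 5 rows; each row is the pose to reach, as a shift and turn from the pose commanded when the call began, along the tool's axes at that moment; what a row does not reach only later rows make up. A row lasts 1/12 s, in which the tool goes at most 41.7 mm and 7.16 degrees, less where a joint would pass 70% of its speed; a pose out of reach is approached as far as the arm can. A call with a number of a shift or a turn outside -1 to 1 is refused whole. A call with a gripper value outside its range is refused whole. The fingers move at their own pace and stop on an object; the grip force is fixed at half the most. Time passes only in rows, so rows that repeat a pose let the fingers close. It gives the time, the measured TCP pose, the force, the opening and the grip force at its end, in the units of the state.
- manip.get_state(): the state, without advancing time (a new reading comes with each control period).
- cams.read_camera(name): name is "side" or "top" or "wrist"; returns a dict with "color" (400x640x3 uint8, red, green, blue), "intrinsics" (3x3 intrinsics, pixels), "D" ([k1, k2, p1, p2, k3] as OpenCV has them; the pictures are not rectified), "T" (4x4, takes a point from camera to world coordinates). Camera axes: x right, y down, z forward; pixel columns grow to the right and rows downward; lengths in m; the calibration is good to about 2 mm. A picture is of the moment at which its call begins. There is no depth.
- manip.sign_off(): hands the job in; it is judged then, once.
The state is a dict: "t": time; "joint_pos": joint angles; "qd": joint speeds; "joint_efforts": joint torques, N m; "position": TCP position; "orientation": TCP orientation; "contact_force": force on the tool from outside, world axes, zero at the start; "moment": the same for the moment, N m; "finger_gap": finger opening in m; "grasp_force": force on a finger pad.
Only numpy, scipy, OpenCV 4.12 (cv2) and the standard library are available. Lean on these libraries where they do the work, as an engineer would, in place of code of your own. Each camera call takes 0.05 s, during which the arm holds its last target. There are 200 camera calls.

## Working session

There is one attempt and no reset: what is moved stays moved. The work goes in short steps, Python scripts to look and compute and a tool call to move; the robot and the scene stay as the last step left them, time stands still between calls to the robot, and variables do not carry over. Pictures are saved under pics/ and viewed, at most 14 in all, crops included, and the job is handed in when it is done.

Besides the shell and the picture viewer there is one more tool, called after "Call:" by a JSON object that holds its "method" and its "body", one argument or row to a line. apply_moves: Moves the arm, as the interface text tells. Scaled input: -1 to 1 covers 200 mm each way for a shift and pi/2 rad each way for a turn. Its arguments: {"type":"object","properties":{"deltas":{"type":"array","items":{"type":"object","properties":{"jaw":{"type":"number"},"linear":{"type":"array","items":{"type":"number"}},"turn":{"type":"array","items":{"type":"number"}}}}}},"required":["deltas"]}

```bash
mkdir -p pics; ls
cat > h.py <<'E'
import numpy as np, cv2
from cell import manip, cams
def snap(n,f):
    c=cams.read_camera(n); cv2.imwrite(f'pics/{f}.png',cv2.cvtColor(c['color'],cv2.COLOR_RGB2BGR)); np.savez(f'pics/{f}.npz',K=c['intrinsics'],D=c['D'],T=c['T']); return c
def pix(f,uv,z):
    c=np.load(f'pics/{f}.npz'); p=cv2.undistortPoints(np.array(uv,float).reshape(-1,1,2),c['K'],c['D']).reshape(-1,2)
    T=c['T']; d=np.c_[p,np.ones(len(p))]@T[:3,:3].T; o=T[:3,3]; z=np.broadcast_to(z,len(p))
    return o+d*((z-o[2])/d[:,2])[:,None]
def proj(f,P):
    c=np.load(f'pics/{f}.npz'); W=np.linalg.inv(c['T'])
    return cv2.projectPoints(np.array(P,float),cv2.Rodrigues(W[:3,:3])[0],W[:3,3],c['K'],np.array(c['D']))[0].reshape(-1,2)
E
python3 - <<'E'
from h import *
np.set_printoptions(precision=4,suppress=True)
for n in ['top','side','wrist']:
    c=snap(n,n+'0'); print(n,c['T'],c['intrinsics'][0,0])
print(manip.get_state())
E
```

```text
pics
top [[-0.0171 -0.9823  0.1867  0.2029]
 [-0.9996  0.0208  0.0181  0.0099]
 [-0.0217 -0.1863 -0.9823  1.2282]
 [ 0.      0.      0.      1.    ]] 423.67353118108076
side [[-0.9971 -0.0413  0.0644  0.3617]
 [-0.076   0.6305 -0.7724  0.8114]
 [-0.0087 -0.7751 -0.6318  0.7031]
 [ 0.      0.      0.      1.    ]] 394.82611683143523
wrist [[ 0.2238  0.9262  0.3033  0.0732]
 [ 0.9746 -0.2124 -0.0707  0.6748]
 [-0.0011  0.3115 -0.9503  0.3723]
 [ 0.      0.      0.      1.    ]] 287.5015047369901
{'t': 0.15, 'joint_pos': array([68.4676, 16.4434, 90.4027,  0.0004, 73.2588, -8.5931]), 'qd': array([ 0.0426, -0.1263, -0.2557, -0.0894, -0.1734,  0.071 ]), 'joint_efforts': array([  0.0008, -40.6604, -29.314 ,  -0.0002,   0.004 ,   0.    ]), 'position': array([0.1509, 0.6574, 0.2303]), 'orientation': array([[-0.9746,  0.2239, -0.0007],
       [ 0.2239,  0.9746, -0.0017],
       [ 0.0003, -0.0018, -1.    ]]), 'contact_force': array([ 0.2287, -0.9134, -0.1801]), 'moment': array([-0.011 , -0.0901,  0.005 ]), 'grasp_force': 0.0, 'finger_gap': 0.08518061973311072}
```

View pics/top0.png

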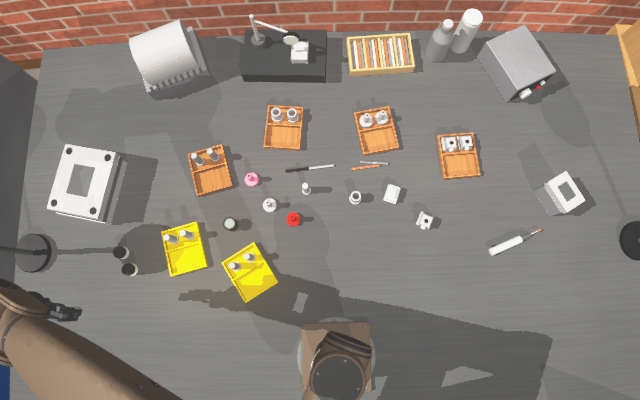

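View pics/side0.png

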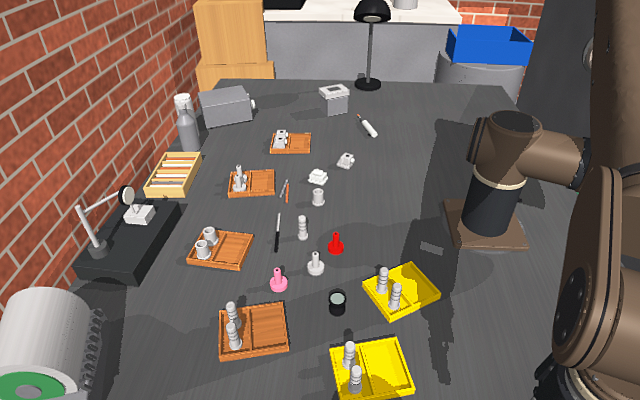

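The top view shows the brown trays at about (210,170) pillar, (284,128) bush, (377,130) sprue and (459,155) slide. The loose parts are pillar (306,187), bush (355,197), sprue (269,205) and slide (425,220). The core insert is at (392,193) and the loupe at (230,224). The side view agrees. Next, enlarged crops.

Run:
```python
from h import *
a=cv2.imread('pics/top0.png')
for n,(x0,y0,w,h) in {'ca':(180,95,160,120),'cb':(330,95,160,120),'cc':(215,170,240,70)}.items():
    s=800/w; b=cv2.resize(a[y0:y0+h,x0:x0+w],None,fx=s,fy=s,interpolation=cv2.INTER_CUBIC); cv2.imwrite(f'pics/{n}.png',b)
```

```text
(no output)
```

View pics/ca.png

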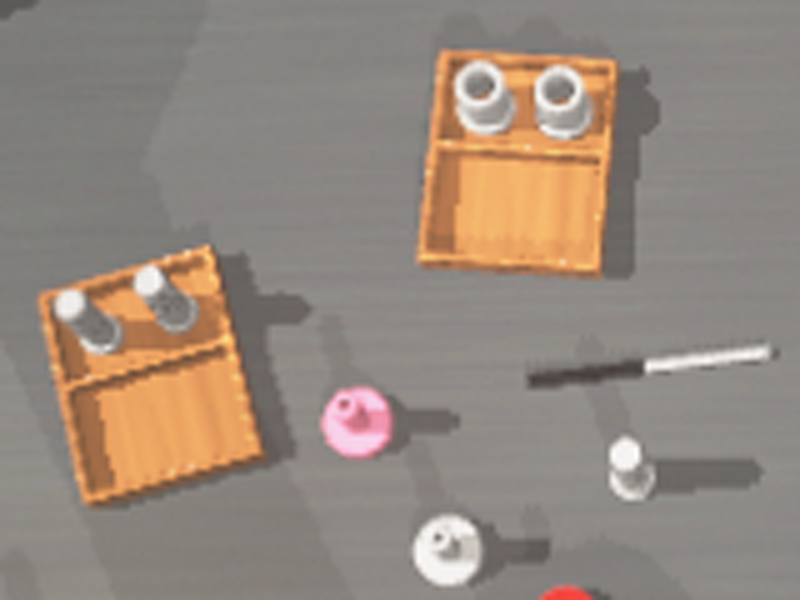

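View pics/cb.png

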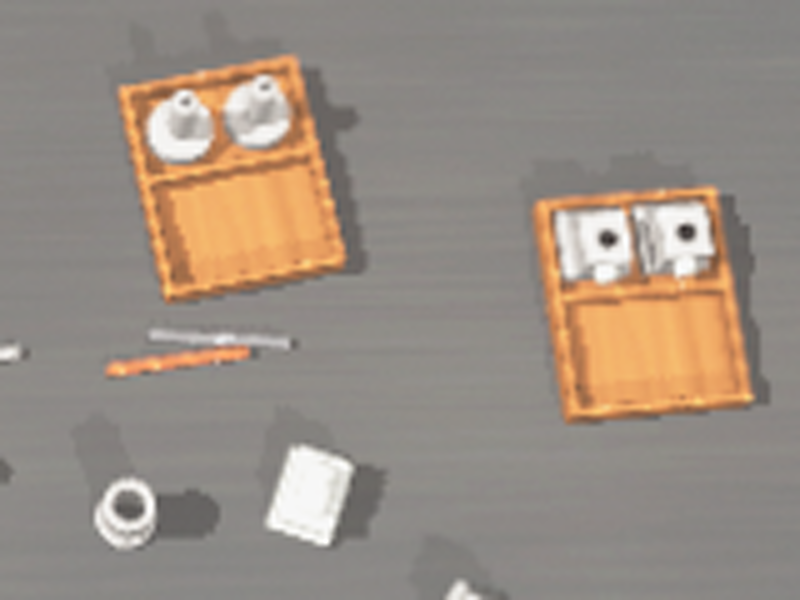

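Run:
```python
from h import *
a=cv2.imread('pics/side0.png')
x0,y0,w,h=260,135,120,160
b=cv2.resize(a[y0:y0+h,x0:x0+w],None,fx=3.75,fy=3.75,interpolation=cv2.INTER_CUBIC); cv2.imwrite('pics/cs.png',b)
a=cv2.imread('pics/top0.png')
x0,y0,w,h=380,185,80,60
b1=cv2.resize(a[y0:y0+h,x0:x0+w],None,fx=5,fy=5,interpolation=cv2.INTER_CUBIC)
cv2.imwrite('pics/cs.png',np.hstack([cv2.resize(b,(400,533)),np.vstack([b1,np.zeros((233,400,3),np.uint8)])]))
```

```text
(no output)
```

View pics/cs.png

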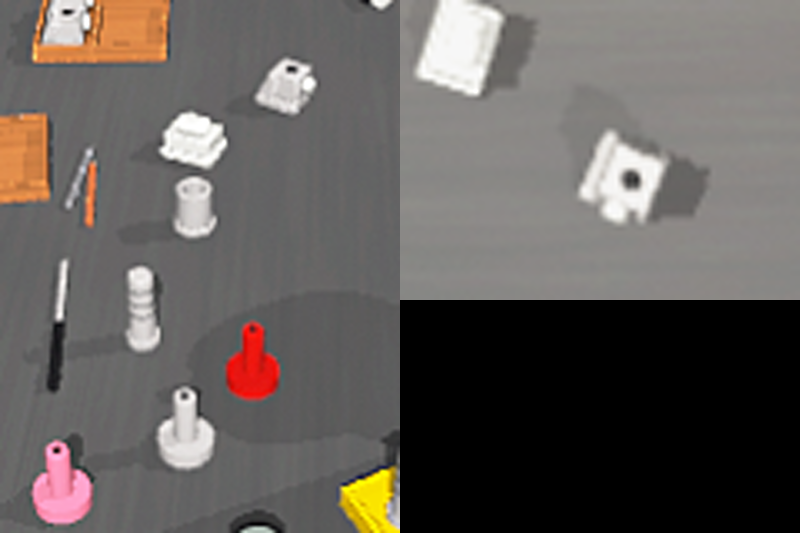

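```bash
cat > loc.py <<'E'
from h import *
np.set_printoptions(precision=4,suppress=True)
def A(p): return (np.array(p)+.5)/5-.5+[180,95]
def B(p): return (np.array(p)+.5)/5-.5+[330,95]
def C(p): return (np.array(p)-[400,0]+.5)/5-.5+[380,185]
tr={'pillar':A([(70,383),(230,350),(92,490),(255,452)]),'bush':A([(435,148),(605,158),(425,260),(600,267)]),
'sprue':B([(150,182),(310,153),(172,290),(338,258)]),'slide':B([(562,293),(725,285),(572,412),(745,396)])}
for k,v in tr.items():
    p=pix('top0',v,.018)[:,:2]; ax=p[:2].mean(0)-p[2:].mean(0); ay=p[[0,2]].mean(0)-p[[1,3]].mean(0)
    print(k,p.mean(0),np.linalg.norm(ax),np.linalg.norm(ay),np.degrees(np.arctan2(ax[1],ax[0])),np.degrees(np.arctan2(-ay[0],ay[1])))
for k,q,z in [('pillar',A([(625,452)]),.066),('bush',B([(130,507)]),.04),('sprue',A([(440,538)]),.052),('slidehole',C([(630,180)]),.036),('nose',C([(615,212)]),.018),
  ('core',B([(310,495)]),.03),('red',[(293,218)],.02),('pink',A([(355,425)]),.02),('loupe',[(230,224)],.03)]:
    print(k,pix('top0',q,z)[0,:2])
p=pix('top0',C([(608,133),(583,190)]),.01);d=p[0]-p[1];print(np.degrees(np.arctan2(d[1],d[0])))
p=pix('top0',C([(665,158),(643,220)]),.036);d=p[0]-p[1];print(np.degrees(np.arctan2(d[1],d[0])))
# side view cross-check: tops (crop scale 3.333)
def S(p): return np.array(p)/ (400/120)+[260-.35,135-.35]
for k,q,z in [('pillar',S([(140,273)]),.066),('bush',S([(195,187)]),.04),('sprue',S([(184,395)]),.052),('slidehole',S([(291,69)]),.036)]:
    print('side',k,pix('side0',q,z)[0,:2])
E
python3 loc.py
```

```text
pillar [0.5184 0.358 ] 0.06682109592419488 0.09956899410111464 14.390926039797234 11.151989659932475
bush [0.6442 0.1455] 0.07046453311653404 0.10488248800084383 -3.5121447323714365 -4.59379931353996
sprue [ 0.6293 -0.141 ] 0.06868950698048484 0.10036790380685337 9.984711464029258 9.944250008164474
slide [ 0.5465 -0.3821] 0.07129680223982825 0.10274789156410509 2.4728448293539227 3.2168360533256997
pillar [0.4798 0.0782]
bush [ 0.4504 -0.0661]
sprue [0.4353 0.1848]
slidehole [ 0.3755 -0.2637]
nose [ 0.3597 -0.258 ]
core [ 0.4574 -0.1711]
red [0.3935 0.1154]
pink [0.5108 0.2407]
loupe [0.378  0.2969]
-26.559822206495078
-22.832169078963133
side pillar [0.4767 0.0773]
side bush [ 0.4485 -0.0654]
side sprue [0.4341 0.1864]
side slidehole [ 0.3738 -0.2628]
```

```bash
cat > go.py <<'E'
import sys
from h import *
np.set_printoptions(precision=3,suppress=True)
s=manip.get_state(); p,R=np.array(s['position']),np.array(s['orientation'])
print('t',s['t'],'p',p,'yaw',np.degrees(np.arctan2(-R[0,1],R[1,1])),'gap',s['finger_gap'],'F',s['grasp_force'],'cf',s['contact_force'])
a=[float(v) for v in sys.argv[1:]]
for i in range(0,len(a),3):
    t=np.array(a[i:i+3]); print('lin units',R.T@(t-p)/.2); p=t
E
python3 go.py .478 .078 .16  .478 .078 .022  .478 .078 .13
```

```text
t 0.15 p [0.151 0.657 0.23 ] yaw -12.93943068289841 gap 0.08518061973311072 F 0.0 cf [ 0.229 -0.913 -0.18 ]
lin units [-2.243 -2.457  0.355]
lin units [-0.     0.001  0.69 ]
lin units [ 0.    -0.001 -0.54 ]
```

Call:
{"method": "apply_moves", "body": {
  "deltas": [
    {"jaw": 1,"linear": [-0.14,-0.154,0.022],"turn": [0,0,0]},
    {"jaw": 1,"linear": [-0.28,-0.308,0.045],"turn": [0,0,0]},
    {"jaw": 1,"linear": [-0.42,-0.461,0.067],"turn": [0,0,0]},
    {"jaw": 1,"linear": [-0.56,-0.614,0.09],"turn": [0,0,0]},
    {"jaw": 1,"linear": [-0.56,-0.614,0.09],"turn": [0,0,0]}
  ]
}}

```text
t: 0.57
position: [0.2343, 0.5073, 0.2106]
orientation: [[-0.974, 0.228, -0.002], [0.228, 0.974, -0.007], [0.0, -0.007, -1.0]]
contact_force: [0.1, 0.8, -0.3]
finger_gap: 0.0855
grasp_force: 0.0
```

Call:
{"method": "apply_moves", "body": {
  "deltas": [
    {"jaw": 1,"linear": [-0.14,-0.154,0.022],"turn": [0,0,0]},
    {"jaw": 1,"linear": [-0.28,-0.308,0.045],"turn": [0,0,0]},
    {"jaw": 1,"linear": [-0.42,-0.461,0.067],"turn": [0,0,0]},
    {"jaw": 1,"linear": [-0.56,-0.614,0.09],"turn": [0,0,0]},
    {"jaw": 1,"linear": [-0.56,-0.614,0.09],"turn": [0,0,0]}
  ]
}}

```text
t: 0.98
position: [0.3165, 0.3635, 0.194]
orientation: [[-0.973, 0.23, -0.001], [0.23, 0.973, -0.004], [-0.0, -0.004, -1.0]]
contact_force: [0.0, 1.0, 0.2]
finger_gap: 0.0855
grasp_force: 0.0
```

Call:
{"method": "apply_moves", "body": {
  "deltas": [
    {"jaw": 1,"linear": [-0.14,-0.154,0.022],"turn": [0,0,0]},
    {"jaw": 1,"linear": [-0.28,-0.308,0.045],"turn": [0,0,0]},
    {"jaw": 1,"linear": [-0.42,-0.461,0.067],"turn": [0,0,0]},
    {"jaw": 1,"linear": [-0.56,-0.614,0.09],"turn": [0,0,0]},
    {"jaw": 1,"linear": [-0.56,-0.614,0.09],"turn": [0,0,0]}
  ]
}}

```text
t: 1.4
position: [0.3985, 0.2187, 0.1767]
orientation: [[-0.973, 0.231, 0.0], [0.231, 0.973, -0.002], [-0.001, -0.002, -1.0]]
contact_force: [0.6, 0.7, -0.6]
finger_gap: 0.0859
grasp_force: 0.0
```

Call:
{"method": "apply_moves", "body": {
  "deltas": [
    {"jaw": 1,"linear": [-0.14,-0.154,0.022],"turn": [0,0,0]},
    {"jaw": 1,"linear": [-0.28,-0.308,0.045],"turn": [0,0,0]},
    {"jaw": 1,"linear": [-0.42,-0.461,0.067],"turn": [0,0,0]},
    {"jaw": 1,"linear": [-0.56,-0.614,0.09],"turn": [0,0,0]},
    {"jaw": 1,"linear": [-0.56,-0.614,0.09],"turn": [0,0,0]}
  ]
}}

```text
t: 1.82
position: [0.4805, 0.0741, 0.1591]
orientation: [[-0.973, 0.23, 0.001], [0.23, 0.973, -0.002], [-0.002, -0.002, -1.0]]
contact_force: [-0.1, -0.6, 0.3]
finger_gap: 0.0854
grasp_force: 0.0
```

```bash
python3 go.py .478 .078 .022 .478 .078 .13 .516 .357 .13; python3 -c "
from h import *
snap('wrist','w1');print(proj('w1',[[.478,.078,.066],[.478,.078,0]]))"
```

```text
t 1.8167 p [0.48  0.074 0.159] yaw -13.270995987666725 gap 0.08536394731007338 F 0.0 cf [-0.086 -0.576  0.295]
lin units [0.018 0.017 0.686]
lin units [-0.001 -0.001 -0.54 ]
lin units [ 0.135  1.401 -0.003]
[[327.31150886 197.89453652]
 [326.4679305  178.92755192]]
```

View pics/w1.png

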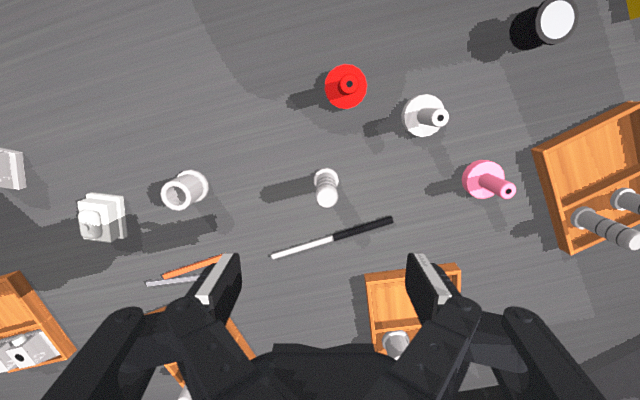

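The wrist view shows the pillar top at about (327,198). That matches the projection of my estimate, so I'll descend and grip.

Call:
{"method": "apply_moves", "body": {
  "deltas": [
    {"jaw": 1,"linear": [0.018,0.017,0.15],"turn": [0,0,0]},
    {"jaw": 1,"linear": [0.018,0.017,0.33],"turn": [0,0,0]},
    {"jaw": 1,"linear": [0.018,0.017,0.5],"turn": [0,0,0]},
    {"jaw": 1,"linear": [0.018,0.017,0.62],"turn": [0,0,0]},
    {"jaw": 1,"linear": [0.018,0.017,0.685],"turn": [0,0,0]}
  ]
}}

```text
t: 2.28
position: [0.4718, 0.0845, 0.0188]
orientation: [[-0.975, 0.223, -0.006], [0.223, 0.975, 0.001], [0.006, -0.001, -1.0]]
contact_force: [-0.4, -0.0, 1.1]
finger_gap: 0.0854
grasp_force: 0.0
```

Call:
{"method": "apply_moves", "body": {
  "deltas": [
    {"jaw": 0.4,"linear": [0,0,0],"turn": [0,0,0]},
    {"jaw": 0.3,"linear": [0,0,0],"turn": [0,0,0]},
    {"jaw": 0.2,"linear": [0,0,0],"turn": [0,0,0]},
    {"jaw": 0.1,"linear": [0,0,0],"turn": [0,0,0]},
    {"jaw": 0,"linear": [0,0,0],"turn": [0,0,0]}
  ]
}}

```text
t: 2.7
position: [0.4763, 0.083, 0.024]
orientation: [[-0.975, 0.223, 0.003], [0.223, 0.975, -0.001], [-0.003, 0.0, -1.0]]
contact_force: [-1.0, -2.7, 2.2]
finger_gap: 0.0253
grasp_force: 1.1
```

Call:
{"method": "apply_moves", "body": {
  "deltas": [
    {"jaw": 0,"linear": [0,0,0],"turn": [0,0,0]},
    {"jaw": 0,"linear": [0,0,0],"turn": [0,0,0]},
    {"jaw": 0,"linear": [0,0,0],"turn": [0,0,0]},
    {"jaw": 0,"linear": [0,0,0],"turn": [0,0,0]},
    {"jaw": 0,"linear": [0,0,0],"turn": [0,0,0]}
  ]
}}

```text
t: 3.12
position: [0.4764, 0.083, 0.0241]
orientation: [[-0.975, 0.224, 0.003], [0.224, 0.975, 0.0], [-0.003, 0.001, -1.0]]
contact_force: [-2.4, 0.0, 6.4]
finger_gap: 0.0186
grasp_force: 58.8
```

Call:
{"method": "apply_moves", "body": {
  "deltas": [
    {"jaw": 0,"linear": [0,0,-0.05],"turn": [0,0,0]},
    {"jaw": 0,"linear": [0,0,-0.15],"turn": [0,0,0]},
    {"jaw": 0,"linear": [0,0,-0.3],"turn": [0,0,0]},
    {"jaw": 0,"linear": [0,0,-0.45],"turn": [0,0,0]},
    {"jaw": 0,"linear": [0,0,-0.53],"turn": [0,0,0]}
  ]
}}

```text
t: 3.53
position: [0.476, 0.083, 0.1317]
orientation: [[-0.975, 0.224, 0.004], [0.224, 0.975, 0.0], [-0.004, 0.001, -1.0]]
contact_force: [1.1, 0.3, -2.1]
finger_gap: 0.0186
grasp_force: 58.8
```

```bash
python3 go.py .516 .357 .13 .516 .357 .029
```

```text
t 3.5333 p [0.476 0.083 0.132] yaw -12.947818357732878 gap 0.01860032674002898 F 58.763287961483 cf [ 1.093  0.283 -2.087]
lin units [0.112 1.38  0.01 ]
lin units [ 0.002 -0.     0.505]
```

Call:
{"method": "apply_moves", "body": {
  "deltas": [
    {"jaw": 0,"linear": [0.01,0.1,0],"turn": [0,0,0]},
    {"jaw": 0,"linear": [0.025,0.26,0],"turn": [0,0,0]},
    {"jaw": 0,"linear": [0.04,0.42,0],"turn": [0,0,0]},
    {"jaw": 0,"linear": [0.05,0.57,0],"turn": [0,0,0]},
    {"jaw": 0,"linear": [0.056,0.69,0],"turn": [0,0,0]}
  ]
}}

```text
t: 3.95
position: [0.4942, 0.2217, 0.1283]
orientation: [[-0.975, 0.224, -0.001], [0.224, 0.975, 0.0], [0.001, 0.0, -1.0]]
contact_force: [-0.8, -0.2, -2.5]
finger_gap: 0.0186
grasp_force: 59.0
```

Call:
{"method": "apply_moves", "body": {
  "deltas": [
    {"jaw": 0,"linear": [0.015,0.15,0],"turn": [0,0,0]},
    {"jaw": 0,"linear": [0.03,0.35,0],"turn": [0,0,0]},
    {"jaw": 0,"linear": [0.045,0.55,0],"turn": [0,0,0]},
    {"jaw": 0,"linear": [0.056,0.69,0],"turn": [0,0,0]},
    {"jaw": 0,"linear": [0.056,0.69,0],"turn": [0,0,0]}
  ]
}}

```text
t: 4.37
position: [0.5146, 0.3616, 0.1284]
orientation: [[-0.975, 0.22, 0.0], [0.22, 0.975, 0.003], [0.0, 0.003, -1.0]]
contact_force: [-0.6, -1.6, -2.0]
finger_gap: 0.0185
grasp_force: 59.3
```

Call:
{"method": "apply_moves", "body": {
  "deltas": [
    {"jaw": 0,"linear": [0,0,0],"turn": [0,0,0]},
    {"jaw": 0,"linear": [0,0,0],"turn": [0,0,0]}
  ]
}}

```text
t: 4.53
position: [0.5141, 0.3564, 0.1276]
orientation: [[-0.975, 0.224, -0.002], [0.224, 0.975, -0.001], [0.002, -0.002, -1.0]]
contact_force: [-0.2, -0.7, -2.8]
finger_gap: 0.0183
grasp_force: 59.3
```

```bash
python3 go.py .516 .357 .029; python3 -c "
from h import *
snap('wrist','w2')"
```

```text
t 4.5333 p [0.514 0.356 0.128] yaw -12.914771164630054 gap 0.018337562008267708 F 59.26369786262512 cf [-0.212 -0.741 -2.771]
lin units [-0.009  0.006  0.493]
```

View pics/w2.png

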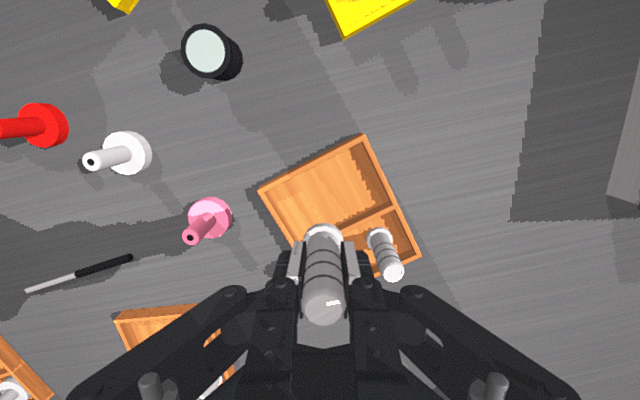

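The wrist view shows the pillar held upright. The empty compartment is centred at about (328,190) in the picture. I'll check that against the projection before lowering.

```bash
python3 -c "
from h import *
print(proj('w2',[[.516,.357,.004],[.516,.357,.018]]), pix('w2',[[270,190],[361,140],[390,206],[300,252]],.018))"
```

```text
[[324.58020419 193.47111037]
 [324.65196339 197.9138708 ]] [[0.4974387  0.31000732 0.018     ]
 [0.47165563 0.39935824 0.018     ]
 [0.53729803 0.414558   0.018     ]
 [0.56503471 0.32101448 0.018     ]]
```

Call:
{"method": "apply_moves", "body": {
  "deltas": [
    {"jaw": 0,"linear": [-0.009,0.01,0.1],"turn": [0,0,0]},
    {"jaw": 0,"linear": [-0.009,0.01,0.22],"turn": [0,0,0]},
    {"jaw": 0,"linear": [-0.009,0.01,0.33],"turn": [0,0,0]},
    {"jaw": 0,"linear": [-0.009,0.01,0.41],"turn": [0,0,0]},
    {"jaw": 0,"linear": [-0.009,0.01,0.45],"turn": [0,0,0]}
  ]
}}

```text
t: 5.0
position: [0.5154, 0.3561, 0.0354]
orientation: [[-0.974, 0.226, -0.005], [0.226, 0.974, -0.003], [0.004, -0.004, -1.0]]
contact_force: [0.2, 0.9, -2.3]
finger_gap: 0.0183
grasp_force: 59.3
```

Call:
{"method": "apply_moves", "body": {
  "deltas": [
    {"jaw": 0,"linear": [0,0,0],"turn": [0,0,0]},
    {"jaw": 0,"linear": [0,0,0.01],"turn": [0,0,0]},
    {"jaw": 0,"linear": [0,0,0.02],"turn": [0,0,0]},
    {"jaw": 0,"linear": [0,0,0.03],"turn": [0,0,0]},
    {"jaw": 0,"linear": [0,0,0.03],"turn": [0,0,0]}
  ]
}}

```text
t: 5.42
position: [0.5177, 0.3587, 0.0332]
orientation: [[-0.975, 0.224, 0.001], [0.224, 0.975, 0.001], [-0.001, 0.001, -1.0]]
contact_force: [-0.7, -0.1, -2.1]
finger_gap: 0.0188
grasp_force: 59.3
```

Call:
{"method": "apply_moves", "body": {
  "deltas": [
    {"jaw": 0,"linear": [0,0,0.005],"turn": [0,0,0]},
    {"jaw": 0,"linear": [0,0,0.01],"turn": [0,0,0]},
    {"jaw": 0,"linear": [0,0,0.01],"turn": [0,0,0]}
  ]
}}

```text
t: 5.67
position: [0.5171, 0.3586, 0.0304]
orientation: [[-0.975, 0.224, 0.0], [0.224, 0.975, 0.0], [-0.0, 0.0, -1.0]]
contact_force: [0.4, -0.5, -1.4]
finger_gap: 0.019
grasp_force: 59.3
```

Lower in small steps until contact.

Call:
{"method": "apply_moves", "body": {
  "deltas": [
    {"jaw": 0,"linear": [0,0,0.006],"turn": [0,0,0]},
    {"jaw": 0,"linear": [0,0,0.01],"turn": [0,0,0]},
    {"jaw": 0,"linear": [0,0,0.01],"turn": [0,0,0]},
    {"jaw": 0,"linear": [0,0,0.01],"turn": [0,0,0]}
  ]
}}

```text
t: 6.0
position: [0.5172, 0.3585, 0.0283]
orientation: [[-0.975, 0.224, -0.0], [0.224, 0.975, -0.0], [0.0, -0.0, -1.0]]
contact_force: [1.0, 0.4, -2.8]
finger_gap: 0.0187
grasp_force: 59.5
```

Call:
{"method": "apply_moves", "body": {
  "deltas": [
    {"jaw": 0,"linear": [0,0,0.003],"turn": [0,0,0]},
    {"jaw": 0,"linear": [0,0,0.005],"turn": [0,0,0]},
    {"jaw": 0,"linear": [0,0,0.005],"turn": [0,0,0]}
  ]
}}

```text
t: 6.25
position: [0.5173, 0.3586, 0.0282]
orientation: [[-0.975, 0.224, -0.0], [0.224, 0.975, -0.0], [0.0, -0.0, -1.0]]
contact_force: [-2.6, -1.7, 3.7]
finger_gap: 0.0186
grasp_force: 59.9
```

Call:
{"method": "apply_moves", "body": {
  "deltas": [
    {"jaw": 0.3,"linear": [0,0,0],"turn": [0,0,0]},
    {"jaw": 0.45,"linear": [0,0,0],"turn": [0,0,0]},
    {"jaw": 0.55,"linear": [0,0,0],"turn": [0,0,0]},
    {"jaw": 0.55,"linear": [0,0,0],"turn": [0,0,0]},
    {"jaw": 0.55,"linear": [0,0,0],"turn": [0,0,0]}
  ]
}}

```text
t: 6.67
position: [0.5173, 0.3585, 0.0273]
orientation: [[-0.975, 0.224, 0.0], [0.224, 0.975, 0.0], [-0.0, 0.0, -1.0]]
contact_force: [0.5, -0.4, -0.1]
finger_gap: 0.0471
grasp_force: 0.0
```

Call:
{"method": "apply_moves", "body": {
  "deltas": [
    {"jaw": 0.55,"linear": [0,0,-0.1],"turn": [0,0,0]},
    {"jaw": 0.55,"linear": [0,0,-0.25],"turn": [0,0,0]},
    {"jaw": 0.55,"linear": [0,0,-0.4],"turn": [0,0,0]},
    {"jaw": 0.55,"linear": [0,0,-0.55],"turn": [0,0,0]},
    {"jaw": 0.55,"linear": [0,0,-0.6],"turn": [0,0,0]}
  ]
}}

```text
t: 7.08
position: [0.5197, 0.3598, 0.1531]
orientation: [[-0.975, 0.224, 0.008], [0.224, 0.975, 0.004], [-0.007, 0.006, -1.0]]
contact_force: [0.6, 0.5, 1.1]
finger_gap: 0.0469
grasp_force: 0.0
```

```bash
python3 go.py .435 .185 .145 .435 .185 .018; python3 -c "
from h import *
snap('wrist','w3')"
```

```text
t 7.0833 p [0.52  0.36  0.153] yaw -12.930437802571575 gap 0.04687641118996887 F 0.0 cf [0.594 0.459 1.127]
lin units [ 0.218 -0.947  0.034]
lin units [ 0.004 -0.004  0.635]
```

View pics/w3.png

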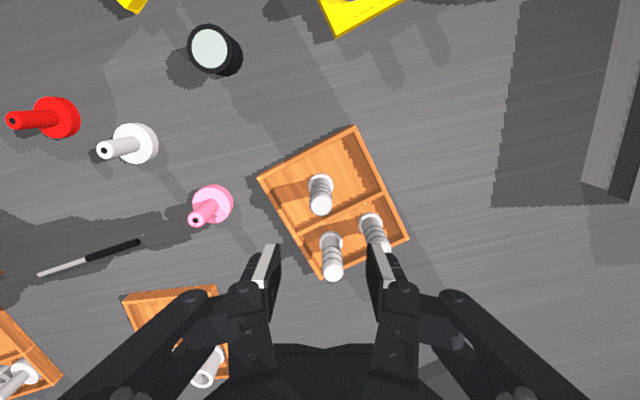

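The pillar stands in its compartment at about (320,190). Next is the sprue bush.

Call:
{"method": "apply_moves", "body": {
  "deltas": [
    {"jaw": 0.55,"linear": [0.04,-0.17,0],"turn": [0,0,0]},
    {"jaw": 0.55,"linear": [0.08,-0.36,0],"turn": [0,0,0]},
    {"jaw": 0.55,"linear": [0.12,-0.55,0],"turn": [0,0,0]},
    {"jaw": 0.55,"linear": [0.17,-0.75,0],"turn": [0,0,0]},
    {"jaw": 0.55,"linear": [0.207,-0.938,0],"turn": [0,0,0]}
  ]
}}

```text
t: 7.55
position: [0.4323, 0.1834, 0.145]
orientation: [[-0.975, 0.223, -0.003], [0.223, 0.975, -0.001], [0.003, -0.002, -1.0]]
contact_force: [1.5, 0.0, 0.3]
finger_gap: 0.0468
grasp_force: 0.0
```

Call:
{"method": "apply_moves", "body": {
  "deltas": [
    {"jaw": 0.55,"linear": [0,0,0],"turn": [0,0,0]},
    {"jaw": 0.55,"linear": [0,0,0],"turn": [0,0,0]},
    {"jaw": 0.55,"linear": [0,0,0],"turn": [0,0,0]}
  ]
}}

```text
t: 7.8
position: [0.4348, 0.1849, 0.1466]
orientation: [[-0.974, 0.225, -0.0], [0.225, 0.974, 0.0], [0.001, 0.0, -1.0]]
contact_force: [-0.7, -0.1, 0.4]
finger_gap: 0.0467
grasp_force: 0.0
```

```bash
python3 go.py .435 .1855 .018
```

```text
t 7.8 p [0.435 0.185 0.147] yaw -12.98114174703354 gap 0.046656829901840724 F 0.0 cf [-0.651 -0.145  0.355]
lin units [-0.001  0.003  0.643]
```

Call:
{"method": "apply_moves", "body": {
  "deltas": [
    {"jaw": 0.55,"linear": [0,0.003,0.15],"turn": [0,0,0]},
    {"jaw": 0.55,"linear": [0,0.003,0.32],"turn": [0,0,0]},
    {"jaw": 0.55,"linear": [0,0.003,0.47],"turn": [0,0,0]},
    {"jaw": 0.55,"linear": [0,0.003,0.57],"turn": [0,0,0]},
    {"jaw": 0.55,"linear": [0,0.003,0.61],"turn": [0,0,0]}
  ]
}}

```text
t: 8.22
position: [0.4328, 0.1861, 0.0216]
orientation: [[-0.975, 0.222, -0.006], [0.222, 0.975, -0.001], [0.006, -0.002, -1.0]]
contact_force: [-0.5, 0.2, -1.0]
finger_gap: 0.047
grasp_force: 0.0
```

Call:
{"method": "apply_moves", "body": {
  "deltas": [
    {"jaw": 0.45,"linear": [0,0,0.015],"turn": [0,0,0]},
    {"jaw": 0.35,"linear": [0,0,0.025],"turn": [0,0,0]},
    {"jaw": 0.25,"linear": [0,0,0.025],"turn": [0,0,0]},
    {"jaw": 0.1,"linear": [0,0,0.025],"turn": [0,0,0]},
    {"jaw": 0,"linear": [0,0,0.025],"turn": [0,0,0]}
  ]
}}

```text
t: 8.63
position: [0.4363, 0.1859, 0.0217]
orientation: [[-0.975, 0.224, 0.003], [0.224, 0.975, 0.001], [-0.003, 0.001, -1.0]]
contact_force: [0.2, 1.1, -0.3]
finger_gap: 0.0136
grasp_force: 58.5
```

Call:
{"method": "apply_moves", "body": {
  "deltas": [
    {"jaw": 0,"linear": [0,0,0],"turn": [0,0,0]},
    {"jaw": 0,"linear": [0,0,0],"turn": [0,0,0]},
    {"jaw": 0,"linear": [0,0,0],"turn": [0,0,0]},
    {"jaw": 0,"linear": [0,0,0],"turn": [0,0,0]},
    {"jaw": 0,"linear": [0,0,0],"turn": [0,0,0]}
  ]
}}

```text
t: 9.05
position: [0.4363, 0.1859, 0.0217]
orientation: [[-0.975, 0.224, 0.003], [0.224, 0.975, 0.001], [-0.003, 0.002, -1.0]]
contact_force: [-0.5, 1.0, 6.1]
finger_gap: 0.0133
grasp_force: 58.8
```

```bash
python3 go.py .435 .1855 .13 .6275 -.141 .13
```

```text
t 9.05 p [0.436 0.186 0.022] yaw -12.94695214214641 gap 0.013345740332407452 F 58.78369867801666 cf [-0.49   1.024  6.105]
lin units [ 0.005 -0.003 -0.541]
lin units [-1.304 -1.375  0.001]
```

Call:
{"method": "apply_moves", "body": {
  "deltas": [
    {"jaw": 0,"linear": [0,0,-0.05],"turn": [0,0,0]},
    {"jaw": 0,"linear": [0,0,-0.15],"turn": [0,0,0]},
    {"jaw": 0,"linear": [0,0,-0.3],"turn": [0,0,0]},
    {"jaw": 0,"linear": [0,0,-0.45],"turn": [0,0,0]},
    {"jaw": 0,"linear": [0,0,-0.54],"turn": [0,0,0]}
  ]
}}

```text
t: 9.47
position: [0.4353, 0.1854, 0.131]
orientation: [[-0.975, 0.224, 0.002], [0.224, 0.975, -0.0], [-0.002, 0.0, -1.0]]
contact_force: [1.2, -0.5, -0.1]
finger_gap: 0.0138
grasp_force: 58.5
```

Call:
{"method": "apply_moves", "body": {
  "deltas": [
    {"jaw": 0,"linear": [-0.08,-0.08,0],"turn": [0,0,0]},
    {"jaw": 0,"linear": [-0.2,-0.21,0],"turn": [0,0,0]},
    {"jaw": 0,"linear": [-0.34,-0.35,0],"turn": [0,0,0]},
    {"jaw": 0,"linear": [-0.48,-0.5,0],"turn": [0,0,0]},
    {"jaw": 0,"linear": [-0.6,-0.63,0],"turn": [0,0,0]}
  ]
}}

```text
t: 9.88
position: [0.5236, 0.0338, 0.1282]
orientation: [[-0.975, 0.224, -0.001], [0.224, 0.975, -0.0], [0.001, -0.001, -1.0]]
contact_force: [0.4, 0.8, -1.3]
finger_gap: 0.0136
grasp_force: 58.7
```

Call:
{"method": "apply_moves", "body": {
  "deltas": [
    {"jaw": 0,"linear": [-0.13,-0.14,0],"turn": [0,0,0]},
    {"jaw": 0,"linear": [-0.27,-0.28,0],"turn": [0,0,0]},
    {"jaw": 0,"linear": [-0.41,-0.43,0],"turn": [0,0,0]},
    {"jaw": 0,"linear": [-0.54,-0.56,0],"turn": [0,0,0]},
    {"jaw": 0,"linear": [-0.64,-0.68,0],"turn": [0,0,0]}
  ]
}}

```text
t: 10.3
position: [0.6181, -0.1277, 0.1277]
orientation: [[-0.974, 0.225, -0.002], [0.225, 0.974, 0.0], [0.002, -0.0, -1.0]]
contact_force: [0.2, -0.1, -1.6]
finger_gap: 0.0139
grasp_force: 58.7
```

Call:
{"method": "apply_moves", "body": {
  "deltas": [
    {"jaw": 0,"linear": [-0.06,-0.06,0],"turn": [0,0,0]},
    {"jaw": 0,"linear": [-0.06,-0.06,0],"turn": [0,0,0]},
    {"jaw": 0,"linear": [-0.06,-0.06,0],"turn": [0,0,0]},
    {"jaw": 0,"linear": [-0.06,-0.06,0],"turn": [0,0,0]}
  ]
}}

```text
t: 10.63
position: [0.6257, -0.1388, 0.1274]
orientation: [[-0.975, 0.224, -0.003], [0.224, 0.975, 0.001], [0.003, 0.001, -1.0]]
contact_force: [-0.4, 0.8, -1.3]
finger_gap: 0.0137
grasp_force: 58.6
```

```bash
python3 go.py .6275 -.141 .0265; python3 -c "
from h import *
snap('wrist','w4')
print(proj('w4',[[.6275,-.141,.018]]))"
```

```text
t 10.6333 p [ 0.626 -0.139  0.127] yaw -12.928668908681669 gap 0.013743686223410384 F 58.62549841403961 cf [-0.413  0.766 -1.302]
lin units [-0.012 -0.009  0.505]
[[321.36607771 198.62310987]]
```

View pics/w4.png

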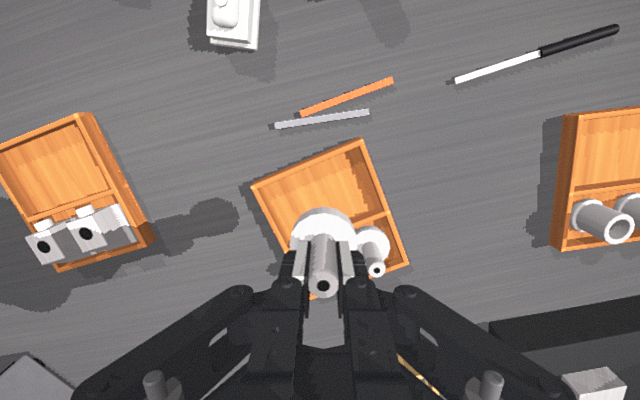

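The wrist view shows the empty compartment centred at about (321,199), which equals the projected target. I'll lower the sprue bush.

Call:
{"method": "apply_moves", "body": {
  "deltas": [
    {"jaw": 0,"linear": [-0.01,-0.008,0.1],"turn": [0,0,0]},
    {"jaw": 0,"linear": [-0.01,-0.008,0.22],"turn": [0,0,0]},
    {"jaw": 0,"linear": [-0.01,-0.008,0.33],"turn": [0,0,0]},
    {"jaw": 0,"linear": [-0.01,-0.008,0.42],"turn": [0,0,0]},
    {"jaw": 0,"linear": [-0.01,-0.008,0.46],"turn": [0,0,0]}
  ]
}}

```text
t: 11.1
position: [0.6259, -0.1394, 0.0331]
orientation: [[-0.975, 0.222, -0.006], [0.222, 0.975, 0.002], [0.006, 0.001, -1.0]]
contact_force: [-0.2, -0.1, -2.4]
finger_gap: 0.0136
grasp_force: 58.6
```

Call:
{"method": "apply_moves", "body": {
  "deltas": [
    {"jaw": 0,"linear": [0,0,0.01],"turn": [0,0,0]},
    {"jaw": 0,"linear": [0,0,0.02],"turn": [0,0,0]},
    {"jaw": 0,"linear": [0,0,0.03],"turn": [0,0,0]},
    {"jaw": 0,"linear": [0,0,0.03],"turn": [0,0,0]},
    {"jaw": 0,"linear": [0,0,0.03],"turn": [0,0,0]}
  ]
}}

```text
t: 11.52
position: [0.6294, -0.142, 0.0317]
orientation: [[-0.975, 0.224, 0.002], [0.224, 0.975, -0.001], [-0.002, -0.0, -1.0]]
contact_force: [-0.2, 0.4, -1.3]
finger_gap: 0.0139
grasp_force: 58.6
```

Call:
{"method": "apply_moves", "body": {
  "deltas": [
    {"jaw": 0,"linear": [0,0,0.01],"turn": [0,0,0]},
    {"jaw": 0,"linear": [0,0,0.02],"turn": [0,0,0]},
    {"jaw": 0,"linear": [0,0,0.024],"turn": [0,0,0]},
    {"jaw": 0,"linear": [0,0,0.024],"turn": [0,0,0]},
    {"jaw": 0,"linear": [0,0,0.024],"turn": [0,0,0]}
  ]
}}

```text
t: 11.93
position: [0.6287, -0.1419, 0.0258]
orientation: [[-0.975, 0.224, 0.0], [0.224, 0.975, -0.0], [-0.0, -0.0, -1.0]]
contact_force: [-0.8, -0.3, 0.4]
finger_gap: 0.0138
grasp_force: 58.9
```

Call:
{"method": "apply_moves", "body": {
  "deltas": [
    {"jaw": 0,"linear": [0,0,0.003],"turn": [0,0,0]},
    {"jaw": 0,"linear": [0,0,0.005],"turn": [0,0,0]},
    {"jaw": 0,"linear": [0,0,0.005],"turn": [0,0,0]}
  ]
}}

```text
t: 12.18
position: [0.6287, -0.1419, 0.0258]
orientation: [[-0.975, 0.224, -0.0], [0.224, 0.975, -0.0], [0.0, -0.0, -1.0]]
contact_force: [-3.0, 0.4, 5.3]
finger_gap: 0.0134
grasp_force: 59.0
```

Call:
{"method": "apply_moves", "body": {
  "deltas": [
    {"jaw": 0.2,"linear": [0,0,0],"turn": [0,0,0]},
    {"jaw": 0.35,"linear": [0,0,0],"turn": [0,0,0]},
    {"jaw": 0.45,"linear": [0,0,0],"turn": [0,0,0]},
    {"jaw": 0.5,"linear": [0,0,0],"turn": [0,0,0]},
    {"jaw": 0.5,"linear": [0,0,0],"turn": [0,0,0]}
  ]
}}

```text
t: 12.6
position: [0.6286, -0.1417, 0.0243]
orientation: [[-0.975, 0.224, -0.0], [0.224, 0.975, 0.0], [0.0, 0.0, -1.0]]
contact_force: [-0.3, -0.6, -0.8]
finger_gap: 0.0427
grasp_force: 0.0
```

Call:
{"method": "apply_moves", "body": {
  "deltas": [
    {"jaw": 0.5,"linear": [0,0,-0.1],"turn": [0,0,0]},
    {"jaw": 0.5,"linear": [0,0,-0.25],"turn": [0,0,0]},
    {"jaw": 0.5,"linear": [0,0,-0.4],"turn": [0,0,0]},
    {"jaw": 0.5,"linear": [0,0,-0.55],"turn": [0,0,0]},
    {"jaw": 0.7,"linear": [0,0,-0.6],"turn": [0,0,0]}
  ]
}}

```text
t: 13.02
position: [0.6312, -0.1427, 0.1503]
orientation: [[-0.975, 0.224, 0.008], [0.224, 0.975, -0.003], [-0.009, -0.001, -1.0]]
contact_force: [0.9, -1.1, 0.7]
finger_gap: 0.0534
grasp_force: 0.0
```

Call:
{"method": "apply_moves", "body": {
  "deltas": [
    {"jaw": 0.7,"linear": [0,0,0],"turn": [0,0,0]},
    {"jaw": 0.7,"linear": [0,0,0],"turn": [0,0,0]}
  ]
}}

```text
t: 13.18
position: [0.6285, -0.1417, 0.1442]
orientation: [[-0.975, 0.224, 0.0], [0.224, 0.975, -0.0], [-0.0, -0.0, -1.0]]
contact_force: [-0.4, 0.2, -1.1]
finger_gap: 0.0601
grasp_force: 0.0
```

```bash
python3 go.py .449 -.066 .145; python3 -c "
from h import *
snap('wrist','w5')"
```

```text
t 13.1833 p [ 0.628 -0.142  0.144] yaw -12.937504398771031 gap 0.06014095056252754 F 0.0 cf [-0.441  0.208 -1.146]
lin units [ 0.959  0.168 -0.004]
```

View pics/w5.png

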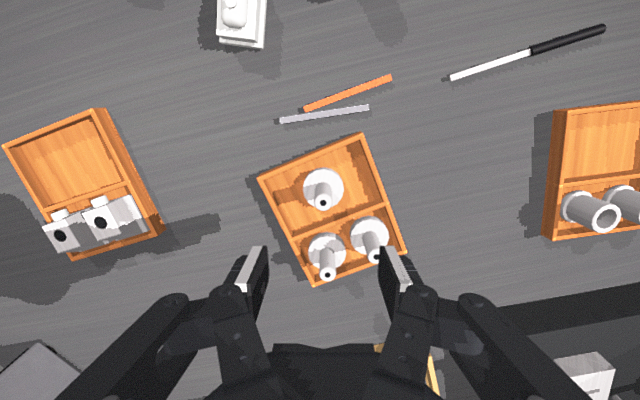

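The sprue bush stands in its compartment at about (322,190). Next is the guide bush.

Call:
{"method": "apply_moves", "body": {
  "deltas": [
    {"jaw": 0.7,"linear": [0.17,0.03,0],"turn": [0,0,0]},
    {"jaw": 0.7,"linear": [0.37,0.065,0],"turn": [0,0,0]},
    {"jaw": 0.7,"linear": [0.57,0.1,0],"turn": [0,0,0]},
    {"jaw": 0.7,"linear": [0.77,0.135,0],"turn": [0,0,0]},
    {"jaw": 0.7,"linear": [0.959,0.168,0],"turn": [0,0,0]}
  ]
}}

```text
t: 13.65
position: [0.4455, -0.0646, 0.141]
orientation: [[-0.975, 0.224, -0.006], [0.224, 0.975, 0.002], [0.007, 0.001, -1.0]]
contact_force: [-0.0, -0.5, 0.8]
finger_gap: 0.0597
grasp_force: 0.0
```

Call:
{"method": "apply_moves", "body": {
  "deltas": [
    {"jaw": 0.7,"linear": [0,0,0],"turn": [0,0,0]},
    {"jaw": 0.7,"linear": [0,0,0],"turn": [0,0,0]},
    {"jaw": 0.7,"linear": [0,0,0],"turn": [0,0,0]}
  ]
}}

```text
t: 13.9
position: [0.4488, -0.0659, 0.1433]
orientation: [[-0.975, 0.224, -0.001], [0.224, 0.975, 0.001], [0.001, 0.0, -1.0]]
contact_force: [-0.0, -0.1, 0.1]
finger_gap: 0.0597
grasp_force: 0.0
```

```bash
python3 go.py .449 -.066 .013
```

```text
t 13.9 p [ 0.449 -0.066  0.143] yaw -12.938863641697477 gap 0.0597327353422023 F 0.0 cf [-0.028 -0.109  0.054]
lin units [-0.002 -0.     0.652]
```

Call:
{"method": "apply_moves", "body": {
  "deltas": [
    {"jaw": 0.7,"linear": [0,0,0.15],"turn": [0,0,0]},
    {"jaw": 0.7,"linear": [0,0,0.32],"turn": [0,0,0]},
    {"jaw": 0.7,"linear": [0,0,0.47],"turn": [0,0,0]},
    {"jaw": 0.7,"linear": [0,0,0.56],"turn": [0,0,0]},
    {"jaw": 0.7,"linear": [0,0,0.6],"turn": [0,0,0]}
  ]
}}

```text
t: 14.32
position: [0.4481, -0.0659, 0.021]
orientation: [[-0.974, 0.224, -0.006], [0.224, 0.974, 0.002], [0.006, 0.001, -1.0]]
contact_force: [0.3, 1.0, -0.3]
finger_gap: 0.0601
grasp_force: 0.0
```

Call:
{"method": "apply_moves", "body": {
  "deltas": [
    {"jaw": 0.65,"linear": [0,0,0.015],"turn": [0,0,0]},
    {"jaw": 0.55,"linear": [0,0,0.03],"turn": [0,0,0]},
    {"jaw": 0.45,"linear": [0,0,0.038],"turn": [0,0,0]},
    {"jaw": 0.35,"linear": [0,0,0.038],"turn": [0,0,0]},
    {"jaw": 0.2,"linear": [0,0,0.038],"turn": [0,0,0]}
  ]
}}

```text
t: 14.73
position: [0.4504, -0.0665, 0.0182]
orientation: [[-0.975, 0.224, 0.003], [0.224, 0.975, -0.001], [-0.003, -0.0, -1.0]]
contact_force: [-1.1, 0.3, -0.8]
finger_gap: 0.0283
grasp_force: 59.1
```

Call:
{"method": "apply_moves", "body": {
  "deltas": [
    {"jaw": 0,"linear": [0,0,0],"turn": [0,0,0]},
    {"jaw": 0,"linear": [0,0,0],"turn": [0,0,0]},
    {"jaw": 0,"linear": [0,0,0],"turn": [0,0,0]},
    {"jaw": 0,"linear": [0,0,0],"turn": [0,0,0]},
    {"jaw": 0,"linear": [0,0,0],"turn": [0,0,0]}
  ]
}}

```text
t: 15.15
position: [0.4504, -0.0665, 0.0181]
orientation: [[-0.975, 0.224, 0.003], [0.224, 0.975, -0.001], [-0.003, -0.0, -1.0]]
contact_force: [0.6, -0.3, 6.5]
finger_gap: 0.0284
grasp_force: 59.7
```

```bash
python3 go.py .449 -.066 .13 .642 .1455 .13
```

```text
t 15.15 p [ 0.45  -0.067  0.018] yaw -12.936515863973547 gap 0.028404911716582562 F 59.671527072787285 cf [ 0.604 -0.267  6.541]
lin units [ 0.006  0.001 -0.559]
lin units [-0.704  1.247  0.001]
```

Call:
{"method": "apply_moves", "body": {
  "deltas": [
    {"jaw": 0,"linear": [0,0,-0.05],"turn": [0,0,0]},
    {"jaw": 0,"linear": [0,0,-0.15],"turn": [0,0,0]},
    {"jaw": 0,"linear": [0,0,-0.3],"turn": [0,0,0]},
    {"jaw": 0,"linear": [0,0,-0.45],"turn": [0,0,0]},
    {"jaw": 0,"linear": [0,0,-0.56],"turn": [0,0,0]}
  ]
}}

```text
t: 15.57
position: [0.4488, -0.0658, 0.1308]
orientation: [[-0.975, 0.224, -0.0], [0.224, 0.975, -0.0], [0.0, -0.0, -1.0]]
contact_force: [0.2, -1.0, -0.7]
finger_gap: 0.0287
grasp_force: 59.3
```

Call:
{"method": "apply_moves", "body": {
  "deltas": [
    {"jaw": 0,"linear": [-0.05,0.08,0],"turn": [0,0,0]},
    {"jaw": 0,"linear": [-0.12,0.21,0],"turn": [0,0,0]},
    {"jaw": 0,"linear": [-0.2,0.35,0],"turn": [0,0,0]},
    {"jaw": 0,"linear": [-0.28,0.49,0],"turn": [0,0,0]},
    {"jaw": 0,"linear": [-0.35,0.62,0],"turn": [0,0,0]}
  ]
}}

```text
t: 15.98
position: [0.5451, 0.0406, 0.1286]
orientation: [[-0.975, 0.224, -0.002], [0.224, 0.975, 0.0], [0.002, -0.0, -1.0]]
contact_force: [0.7, 0.3, -0.9]
finger_gap: 0.0279
grasp_force: 59.4
```

Call:
{"method": "apply_moves", "body": {
  "deltas": [
    {"jaw": 0,"linear": [-0.08,0.14,0],"turn": [0,0,0]},
    {"jaw": 0,"linear": [-0.16,0.29,0],"turn": [0,0,0]},
    {"jaw": 0,"linear": [-0.24,0.43,0],"turn": [0,0,0]},
    {"jaw": 0,"linear": [-0.31,0.55,0],"turn": [0,0,0]},
    {"jaw": 0,"linear": [-0.35,0.625,0],"turn": [0,0,0]}
  ]
}}

```text
t: 16.4
position: [0.6418, 0.1474, 0.1282]
orientation: [[-0.975, 0.222, -0.002], [0.222, 0.975, 0.0], [0.002, -0.0, -1.0]]
contact_force: [0.1, 0.1, -1.0]
finger_gap: 0.0283
grasp_force: 59.4
```

Call:
{"method": "apply_moves", "body": {
  "deltas": [
    {"jaw": 0,"linear": [0,0,0],"turn": [0,0,0]},
    {"jaw": 0,"linear": [0,0,0],"turn": [0,0,0]},
    {"jaw": 0,"linear": [0,0,0],"turn": [0,0,0]}
  ]
}}

```text
t: 16.65
position: [0.64, 0.1447, 0.1281]
orientation: [[-0.975, 0.224, -0.003], [0.224, 0.975, -0.001], [0.003, -0.001, -1.0]]
contact_force: [-0.3, 0.3, -0.9]
finger_gap: 0.0283
grasp_force: 59.4
```

```bash
python3 go.py .642 .1455 .0225; python3 -c "
from h import *
snap('wrist','w6')
print(proj('w6',[[.642,.1455,.018]]))"
```

```text
t 16.65 p [0.64  0.145 0.128] yaw -12.936463461430161 gap 0.02826254118134435 F 59.409317672252655 cf [-0.32   0.256 -0.873]
lin units [-0.01   0.007  0.528]
[[324.75838288 197.93352968]]
```

View pics/w6.png

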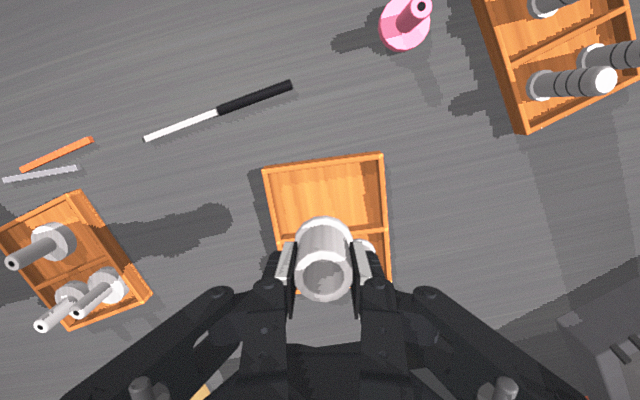

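The bush is held upright. The compartment is centred at about (327,198), which matches the target, so I'll lower it.

Call:
{"method": "apply_moves", "body": {
  "deltas": [
    {"jaw": 0,"linear": [-0.005,0.005,0.1],"turn": [0,0,0]},
    {"jaw": 0,"linear": [-0.005,0.005,0.22],"turn": [0,0,0]},
    {"jaw": 0,"linear": [-0.005,0.005,0.33],"turn": [0,0,0]},
    {"jaw": 0,"linear": [-0.005,0.005,0.43],"turn": [0,0,0]},
    {"jaw": 0,"linear": [-0.005,0.005,0.47],"turn": [0,0,0]}
  ]
}}

```text
t: 17.12
position: [0.6394, 0.1447, 0.0314]
orientation: [[-0.974, 0.225, -0.007], [0.225, 0.974, -0.001], [0.006, -0.002, -1.0]]
contact_force: [-1.3, 0.6, -1.2]
finger_gap: 0.0283
grasp_force: 59.4
```

Call:
{"method": "apply_moves", "body": {
  "deltas": [
    {"jaw": 0,"linear": [0,0,0.01],"turn": [0,0,0]},
    {"jaw": 0,"linear": [0,0,0.02],"turn": [0,0,0]},
    {"jaw": 0,"linear": [0,0,0.04],"turn": [0,0,0]},
    {"jaw": 0,"linear": [0,0,0.04],"turn": [0,0,0]},
    {"jaw": 0,"linear": [0,0,0.04],"turn": [0,0,0]}
  ]
}}

```text
t: 17.53
position: [0.6433, 0.146, 0.0281]
orientation: [[-0.975, 0.224, 0.002], [0.224, 0.975, 0.0], [-0.002, 0.001, -1.0]]
contact_force: [1.2, -0.1, -1.3]
finger_gap: 0.0286
grasp_force: 59.4
```

Call:
{"method": "apply_moves", "body": {
  "deltas": [
    {"jaw": 0,"linear": [0,0,0],"turn": [0,0,0]},
    {"jaw": 0,"linear": [0,0,0],"turn": [0,0,0]}
  ]
}}

```text
t: 17.7
position: [0.6431, 0.1461, 0.0278]
orientation: [[-0.975, 0.224, 0.001], [0.224, 0.975, 0.0], [-0.001, 0.0, -1.0]]
contact_force: [-0.7, -0.5, -0.7]
finger_gap: 0.0283
grasp_force: 59.4
```

Call:
{"method": "apply_moves", "body": {
  "deltas": [
    {"jaw": 0,"linear": [0,0,0.01],"turn": [0,0,0]},
    {"jaw": 0,"linear": [0,0,0.018],"turn": [0,0,0]},
    {"jaw": 0,"linear": [0,0,0.024],"turn": [0,0,0]},
    {"jaw": 0,"linear": [0,0,0.024],"turn": [0,0,0]},
    {"jaw": 0,"linear": [0,0,0.024],"turn": [0,0,0]}
  ]
}}

```text
t: 18.12
position: [0.6426, 0.1461, 0.0222]
orientation: [[-0.975, 0.224, -0.0], [0.224, 0.975, 0.0], [0.0, 0.0, -1.0]]
contact_force: [-1.4, -0.1, 0.7]
finger_gap: 0.0283
grasp_force: 59.6
```

Call:
{"method": "apply_moves", "body": {
  "deltas": [
    {"jaw": 0,"linear": [0,0,0.004],"turn": [0,0,0]},
    {"jaw": 0,"linear": [0,0,0.008],"turn": [0,0,0]},
    {"jaw": 0,"linear": [0,0,0.008],"turn": [0,0,0]}
  ]
}}

```text
t: 18.37
position: [0.6427, 0.1461, 0.0222]
orientation: [[-0.975, 0.224, -0.001], [0.224, 0.975, -0.0], [0.001, -0.0, -1.0]]
contact_force: [-3.3, -1.0, 7.4]
finger_gap: 0.0283
grasp_force: 60.3
```

Call:
{"method": "apply_moves", "body": {
  "deltas": [
    {"jaw": 0.35,"linear": [0,0,0],"turn": [0,0,0]},
    {"jaw": 0.45,"linear": [0,0,0],"turn": [0,0,0]},
    {"jaw": 0.55,"linear": [0,0,0],"turn": [0,0,0]},
    {"jaw": 0.55,"linear": [0,0,0],"turn": [0,0,0]},
    {"jaw": 0.55,"linear": [0,0,0],"turn": [0,0,0]}
  ]
}}

```text
t: 18.78
position: [0.6425, 0.146, 0.0201]
orientation: [[-0.975, 0.224, -0.0], [0.224, 0.975, -0.0], [0.0, -0.0, -1.0]]
contact_force: [0.1, -0.0, 0.6]
finger_gap: 0.0471
grasp_force: 0.0
```

Call:
{"method": "apply_moves", "body": {
  "deltas": [
    {"jaw": 0.55,"linear": [0,0,-0.1],"turn": [0,0,0]},
    {"jaw": 0.55,"linear": [0,0,-0.25],"turn": [0,0,0]},
    {"jaw": 0.55,"linear": [0,0,-0.4],"turn": [0,0,0]},
    {"jaw": 0.55,"linear": [0,0,-0.55],"turn": [0,0,0]},
    {"jaw": 0.7,"linear": [0,0,-0.62],"turn": [0,0,0]}
  ]
}}

```text
t: 19.2
position: [0.6447, 0.1462, 0.1492]
orientation: [[-0.975, 0.224, 0.007], [0.224, 0.975, 0.0], [-0.006, 0.002, -1.0]]
contact_force: [0.4, 0.3, 1.1]
finger_gap: 0.0571
grasp_force: 0.0
```

Call:
{"method": "apply_moves", "body": {
  "deltas": [
    {"jaw": 0.7,"linear": [0,0,0],"turn": [0,0,0]},
    {"jaw": 0.7,"linear": [0,0,0],"turn": [0,0,0]}
  ]
}}

```text
t: 19.37
position: [0.6427, 0.146, 0.1445]
orientation: [[-0.975, 0.224, 0.001], [0.224, 0.975, 0.0], [-0.001, 0.0, -1.0]]
contact_force: [-0.8, 0.0, 0.6]
finger_gap: 0.0598
grasp_force: 0.0
```

```bash
python3 go.py .375 -.2635 .145; python3 -c "
from h import *
snap('wrist','w7')"
```

```text
t 19.3667 p [0.643 0.146 0.144] yaw -12.939350417850612 gap 0.0597770186734402 F 0.0 cf [-0.82   0.035  0.576]
lin units [ 0.846 -2.295 -0.004]
```

Call:
{"method": "apply_moves", "body": {
  "deltas": [
    {"jaw": 0.7,"linear": [0.056,-0.153,0],"turn": [0,0,0]},
    {"jaw": 0.7,"linear": [0.113,-0.306,0],"turn": [0,0,0]},
    {"jaw": 0.7,"linear": [0.17,-0.459,0],"turn": [0,0,0]},
    {"jaw": 0.7,"linear": [0.226,-0.612,0],"turn": [0,0,0]},
    {"jaw": 0.7,"linear": [0.282,-0.765,0],"turn": [0,0,0]}
  ]
}}

```text
t: 19.83
position: [0.5505, 0.0088, 0.141]
orientation: [[-0.975, 0.223, -0.006], [0.223, 0.975, 0.001], [0.006, -0.0, -1.0]]
contact_force: [-0.4, -0.4, -0.3]
finger_gap: 0.0597
grasp_force: 0.0
```

Call:
{"method": "apply_moves", "body": {
  "deltas": [
    {"jaw": 0.7,"linear": [0.056,-0.153,0],"turn": [0,0,0]},
    {"jaw": 0.7,"linear": [0.113,-0.306,0],"turn": [0,0,0]},
    {"jaw": 0.7,"linear": [0.17,-0.459,0],"turn": [0,0,0]},
    {"jaw": 0.7,"linear": [0.226,-0.612,0],"turn": [0,0,0]},
    {"jaw": 0.7,"linear": [0.282,-0.765,0],"turn": [0,0,0]}
  ]
}}

```text
t: 20.25
position: [0.4614, -0.1272, 0.1415]
orientation: [[-0.975, 0.224, -0.005], [0.224, 0.975, 0.002], [0.005, 0.001, -1.0]]
contact_force: [0.4, -0.5, -0.8]
finger_gap: 0.0599
grasp_force: 0.0
```

Call:
{"method": "apply_moves", "body": {
  "deltas": [
    {"jaw": 0.7,"linear": [0.056,-0.153,0],"turn": [0,0,0.03]},
    {"jaw": 0.7,"linear": [0.113,-0.306,0],"turn": [0,0,0.06]},
    {"jaw": 0.7,"linear": [0.17,-0.459,0],"turn": [0,0,0.09]},
    {"jaw": 0.7,"linear": [0.226,-0.612,0],"turn": [0,0,0.112]},
    {"jaw": 0.7,"linear": [0.282,-0.765,0],"turn": [0,0,0.112]}
  ]
}}

```text
t: 20.67
position: [0.3726, -0.2632, 0.1416]
orientation: [[-0.92, 0.392, -0.003], [0.392, 0.92, 0.004], [0.005, 0.002, -1.0]]
contact_force: [1.2, 0.1, 0.2]
finger_gap: 0.0598
grasp_force: 0.0
```

Call:
{"method": "apply_moves", "body": {
  "deltas": [
    {"jaw": 0.7,"linear": [0,0,0],"turn": [0,0,0]},
    {"jaw": 0.7,"linear": [0,0,0],"turn": [0,0,0]},
    {"jaw": 0.7,"linear": [0,0,0],"turn": [0,0,0]}
  ]
}}

```text
t: 20.92
position: [0.374, -0.2624, 0.1425]
orientation: [[-0.92, 0.392, -0.003], [0.392, 0.92, 0.003], [0.004, 0.002, -1.0]]
contact_force: [0.5, -0.1, -0.8]
finger_gap: 0.0598
grasp_force: 0.0
```

```bash
python3 go.py .375 -.2635 .145; python3 -c "
from h import *
snap('wrist','w8')
print(proj('w8',[[.375,-.2635,.036]]))
a=cv2.imread('pics/w8.png');b=cv2.imread('pics/w7.png')
cv2.imwrite('pics/w78.png',np.hstack([cv2.resize(a[100:300,220:420],None,fx=2,fy=2,interpolation=cv2.INTER_CUBIC),cv2.resize(b[100:300,220:420],None,fx=2,fy=2)]))"
```

```text
t 20.9167 p [ 0.374 -0.262  0.142] yaw -23.05934077992927 gap 0.059780488971045175 F 0.0 cf [ 0.496 -0.091 -0.83 ]
lin units [-0.007 -0.003 -0.013]
[[322.33081041 198.76759633]]
```

View pics/w78.png

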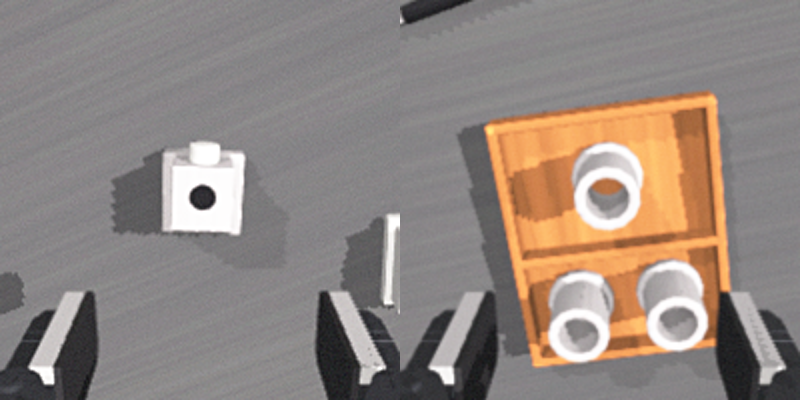

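On the left, the slide's sides lie parallel to the fingers, with its hole at image (321,198), as projected. On the right, the bush stands in its compartment. I'll grip the slide.

Call:
{"method": "apply_moves", "body": {
  "deltas": [
    {"jaw": 0.7,"linear": [-0.007,-0.003,0.15],"turn": [0,0,0]},
    {"jaw": 0.7,"linear": [-0.007,-0.003,0.32],"turn": [0,0,0]},
    {"jaw": 0.7,"linear": [-0.007,-0.003,0.47],"turn": [0,0,0]},
    {"jaw": 0.7,"linear": [-0.007,-0.003,0.56],"turn": [0,0,0]},
    {"jaw": 0.7,"linear": [-0.007,-0.003,0.6],"turn": [0,0,0]}
  ]
}}

```text
t: 21.38
position: [0.3745, -0.2611, 0.0208]
orientation: [[-0.921, 0.389, -0.005], [0.389, 0.921, 0.006], [0.007, 0.003, -1.0]]
contact_force: [-0.5, 1.4, 0.7]
finger_gap: 0.06
grasp_force: 0.0
```

Call:
{"method": "apply_moves", "body": {
  "deltas": [
    {"jaw": 0.65,"linear": [0,0,0.015],"turn": [0,0,0]},
    {"jaw": 0.55,"linear": [0,0,0.03],"turn": [0,0,0]},
    {"jaw": 0.45,"linear": [0,0,0.035],"turn": [0,0,0]},
    {"jaw": 0.35,"linear": [0,0,0.035],"turn": [0,0,0]},
    {"jaw": 0.2,"linear": [0,0,0.035],"turn": [0,0,0]}
  ]
}}

```text
t: 21.8
position: [0.3769, -0.2654, 0.019]
orientation: [[-0.92, 0.391, 0.002], [0.391, 0.92, -0.002], [-0.003, -0.001, -1.0]]
contact_force: [0.9, 0.7, 2.9]
finger_gap: 0.027
grasp_force: 59.8
```

Call:
{"method": "apply_moves", "body": {
  "deltas": [
    {"jaw": 0,"linear": [0,0,0],"turn": [0,0,0]},
    {"jaw": 0,"linear": [0,0,0],"turn": [0,0,0]},
    {"jaw": 0,"linear": [0,0,0],"turn": [0,0,0]},
    {"jaw": 0,"linear": [0,0,0],"turn": [0,0,0]},
    {"jaw": 0,"linear": [0,0,0],"turn": [0,0,0]}
  ]
}}

```text
t: 22.22
position: [0.3769, -0.2654, 0.019]
orientation: [[-0.92, 0.391, 0.002], [0.391, 0.92, -0.002], [-0.002, -0.001, -1.0]]
contact_force: [0.2, 1.5, 6.5]
finger_gap: 0.0269
grasp_force: 60.1
```

```bash
python3 go.py .375 -.2635 .13 .5445 -.382 .13
```

```text
t 22.2167 p [ 0.377 -0.265  0.019] yaw -23.02616110873055 gap 0.026936628499963568 F 60.090996623039246 cf [0.229 1.535 6.452]
lin units [ 0.011  0.005 -0.555]
lin units [-1.012 -0.214  0.003]
```

Call:
{"method": "apply_moves", "body": {
  "deltas": [
    {"jaw": 0,"linear": [0,0,-0.05],"turn": [0,0,0]},
    {"jaw": 0,"linear": [0,0,-0.15],"turn": [0,0,0]},
    {"jaw": 0,"linear": [0,0,-0.3],"turn": [0,0,0]},
    {"jaw": 0,"linear": [0,0,-0.45],"turn": [0,0,0]},
    {"jaw": 0,"linear": [0,0,-0.56],"turn": [0,0,0]}
  ]
}}

```text
t: 22.63
position: [0.3759, -0.2646, 0.1317]
orientation: [[-0.92, 0.391, 0.001], [0.391, 0.92, -0.001], [-0.001, -0.001, -1.0]]
contact_force: [1.2, 0.0, -1.6]
finger_gap: 0.0266
grasp_force: 59.1
```

Call:
{"method": "apply_moves", "body": {
  "deltas": [
    {"jaw": 0,"linear": [-0.1,-0.02,0],"turn": [0,0,-0.05]},
    {"jaw": 0,"linear": [-0.25,-0.05,0],"turn": [0,0,-0.1]},
    {"jaw": 0,"linear": [-0.4,-0.085,0],"turn": [0,0,-0.17]},
    {"jaw": 0,"linear": [-0.55,-0.12,0],"turn": [0,0,-0.23]},
    {"jaw": 0,"linear": [-0.65,-0.14,0],"turn": [0,0,-0.29]}
  ]
}}

```text
t: 23.05
position: [0.4859, -0.3424, 0.1295]
orientation: [[-0.998, -0.058, 0.0], [-0.058, 0.998, -0.001], [-0.0, -0.001, -1.0]]
contact_force: [0.1, -0.4, -2.0]
finger_gap: 0.0267
grasp_force: 59.2
```

Call:
{"method": "apply_moves", "body": {
  "deltas": [
    {"jaw": 0,"linear": [0,0,0],"turn": [0,0,0]},
    {"jaw": 0,"linear": [0,0,0],"turn": [0,0,0]},
    {"jaw": 0,"linear": [0,0,0],"turn": [0,0,0]}
  ]
}}

```text
t: 23.3
position: [0.4835, -0.3402, 0.1286]
orientation: [[-0.999, -0.053, -0.002], [-0.053, 0.999, 0.002], [0.002, 0.002, -1.0]]
contact_force: [-0.2, 0.3, -2.6]
finger_gap: 0.0263
grasp_force: 59.1
```

```bash
python3 go.py .5445 -.382 .13
```

```text
t 23.3 p [ 0.484 -0.34   0.129] yaw 3.028107402521035 gap 0.026260197177738812 F 59.14889931678772 cf [-0.18   0.303 -2.631]
lin units [-0.293 -0.225 -0.008]
```

Call:
{"method": "apply_moves", "body": {
  "deltas": [
    {"jaw": 0,"linear": [-0.1,-0.075,0],"turn": [0,0,0]},
    {"jaw": 0,"linear": [-0.2,-0.15,0],"turn": [0,0,0]},
    {"jaw": 0,"linear": [-0.285,-0.225,0],"turn": [0,0,0]},
    {"jaw": 0,"linear": [-0.285,-0.225,0],"turn": [0,0,0]},
    {"jaw": 0,"linear": [-0.285,-0.225,0],"turn": [0,0,0]}
  ]
}}

```text
t: 23.72
position: [0.5433, -0.3826, 0.1291]
orientation: [[-0.999, -0.053, -0.001], [-0.053, 0.999, 0.001], [0.001, 0.001, -1.0]]
contact_force: [0.4, -0.1, -3.2]
finger_gap: 0.0267
grasp_force: 59.3
```

```bash
python3 go.py .543 -.382 .0235; python3 -c "
from h import *
snap('wrist','w9')
print(proj('w9',[[.5445,-.382,.018]]))"
```

```text
t 23.7167 p [ 0.543 -0.383  0.129] yaw 3.047983683834226 gap 0.02665035187199731 F 59.33595836162567 cf [ 0.371 -0.102 -3.156]
lin units [0.001 0.002 0.528]
[[323.84585743 196.90935637]]
```

View pics/w9.png

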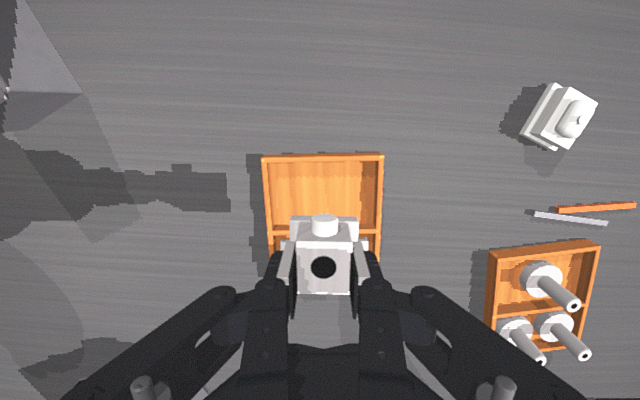

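The slide hangs square over the compartment, which is centred at about (324,196) as projected. Now I'll lower it.

Call:
{"method": "apply_moves", "body": {
  "deltas": [
    {"jaw": 0,"linear": [0,0,0.1],"turn": [0,0,0]},
    {"jaw": 0,"linear": [0,0,0.22],"turn": [0,0,0]},
    {"jaw": 0,"linear": [0,0,0.33],"turn": [0,0,0]},
    {"jaw": 0,"linear": [0,0,0.43],"turn": [0,0,0]},
    {"jaw": 0,"linear": [0,0,0.47],"turn": [0,0,0]}
  ]
}}

```text
t: 24.18
position: [0.5408, -0.3801, 0.0317]
orientation: [[-0.999, -0.053, -0.006], [-0.053, 0.999, 0.005], [0.005, 0.006, -1.0]]
contact_force: [-1.6, 0.4, -2.8]
finger_gap: 0.0267
grasp_force: 59.3
```

Call:
{"method": "apply_moves", "body": {
  "deltas": [
    {"jaw": 0,"linear": [0,0,0.01],"turn": [0,0,0]},
    {"jaw": 0,"linear": [0,0,0.02],"turn": [0,0,0]},
    {"jaw": 0,"linear": [0,0,0.04],"turn": [0,0,0]},
    {"jaw": 0,"linear": [0,0,0.04],"turn": [0,0,0]},
    {"jaw": 0,"linear": [0,0,0.04],"turn": [0,0,0]}
  ]
}}

```text
t: 24.6
position: [0.5445, -0.3835, 0.0287]
orientation: [[-0.999, -0.054, 0.001], [-0.054, 0.999, -0.001], [-0.001, -0.001, -1.0]]
contact_force: [0.1, -0.6, -2.4]
finger_gap: 0.0265
grasp_force: 59.3
```

Call:
{"method": "apply_moves", "body": {
  "deltas": [
    {"jaw": 0,"linear": [0,0,0],"turn": [0,0,0]},
    {"jaw": 0,"linear": [0,0,0],"turn": [0,0,0]}
  ]
}}

```text
t: 24.77
position: [0.5444, -0.3833, 0.0283]
orientation: [[-0.999, -0.054, 0.001], [-0.054, 0.999, -0.001], [-0.001, -0.001, -1.0]]
contact_force: [-0.4, -0.3, -2.5]
finger_gap: 0.0265
grasp_force: 59.3
```

Call:
{"method": "apply_moves", "body": {
  "deltas": [
    {"jaw": 0,"linear": [0,0,0.01],"turn": [0,0,0]},
    {"jaw": 0,"linear": [0,0,0.018],"turn": [0,0,0]},
    {"jaw": 0,"linear": [0,0,0.024],"turn": [0,0,0]},
    {"jaw": 0,"linear": [0,0,0.024],"turn": [0,0,0]},
    {"jaw": 0,"linear": [0,0,0.024],"turn": [0,0,0]}
  ]
}}

```text
t: 25.18
position: [0.5441, -0.3831, 0.0231]
orientation: [[-0.999, -0.054, -0.0], [-0.054, 0.999, -0.0], [0.0, -0.0, -1.0]]
contact_force: [-1.9, 1.4, 1.3]
finger_gap: 0.0267
grasp_force: 59.7
```

Call:
{"method": "apply_moves", "body": {
  "deltas": [
    {"jaw": 0,"linear": [0,0,0.004],"turn": [0,0,0]},
    {"jaw": 0,"linear": [0,0,0.008],"turn": [0,0,0]},
    {"jaw": 0,"linear": [0,0,0.008],"turn": [0,0,0]}
  ]
}}

```text
t: 25.43
position: [0.544, -0.3831, 0.023]
orientation: [[-0.999, -0.054, -0.001], [-0.054, 0.999, 0.001], [0.001, 0.001, -1.0]]
contact_force: [-3.5, 3.4, 7.7]
finger_gap: 0.0266
grasp_force: 60.6
```

Call:
{"method": "apply_moves", "body": {
  "deltas": [
    {"jaw": 0.35,"linear": [0,0,0],"turn": [0,0,0]},
    {"jaw": 0.45,"linear": [0,0,0],"turn": [0,0,0]},
    {"jaw": 0.55,"linear": [0,0,0],"turn": [0,0,0]},
    {"jaw": 0.55,"linear": [0,0,0],"turn": [0,0,0]},
    {"jaw": 0.55,"linear": [0,0,0],"turn": [0,0,0]}
  ]
}}

```text
t: 25.85
position: [0.544, -0.383, 0.0209]
orientation: [[-0.999, -0.054, 0.0], [-0.054, 0.999, -0.0], [-0.0, -0.0, -1.0]]
contact_force: [-0.6, 0.1, -0.1]
finger_gap: 0.0471
grasp_force: 0.0
```

Call:
{"method": "apply_moves", "body": {
  "deltas": [
    {"jaw": 0.55,"linear": [0,0,-0.1],"turn": [0,0,0]},
    {"jaw": 0.55,"linear": [0,0,-0.25],"turn": [0,0,0]},
    {"jaw": 0.55,"linear": [0,0,-0.45],"turn": [0,0,0]},
    {"jaw": 0.55,"linear": [0,0,-0.65],"turn": [0,0,0]},
    {"jaw": 0.55,"linear": [0,0,-0.8],"turn": [0,0,0]}
  ]
}}

```text
t: 26.27
position: [0.5447, -0.3836, 0.1848]
orientation: [[-0.999, -0.054, 0.003], [-0.054, 0.999, -0.003], [-0.003, -0.003, -1.0]]
contact_force: [-0.3, -0.7, 0.4]
finger_gap: 0.047
grasp_force: 0.0
```

Call:
{"method": "apply_moves", "body": {
  "deltas": [
    {"jaw": 0.55,"linear": [0,0,0],"turn": [0,0,0]},
    {"jaw": 0.55,"linear": [0,0,0],"turn": [0,0,0]},
    {"jaw": 0.55,"linear": [0,0,0],"turn": [0,0,0]}
  ]
}}

```text
t: 26.52
position: [0.5437, -0.3827, 0.1804]
orientation: [[-0.999, -0.054, -0.001], [-0.054, 0.999, 0.001], [0.001, 0.001, -1.0]]
contact_force: [-0.6, 0.1, -0.3]
finger_gap: 0.0468
grasp_force: 0.0
```

```bash
python3 -c "
from h import *
snap('wrist','w10');snap('side','s10')
a=cv2.imread('pics/w10.png');b=cv2.imread('pics/s10.png')
cv2.imwrite('pics/fin.png',np.hstack([cv2.resize(a[100:300,240:410],(400,470)),cv2.resize(b[120:360,180:385],(400,470),interpolation=cv2.INTER_CUBIC)]))"
```

```text
(no output)
```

View pics/fin.png

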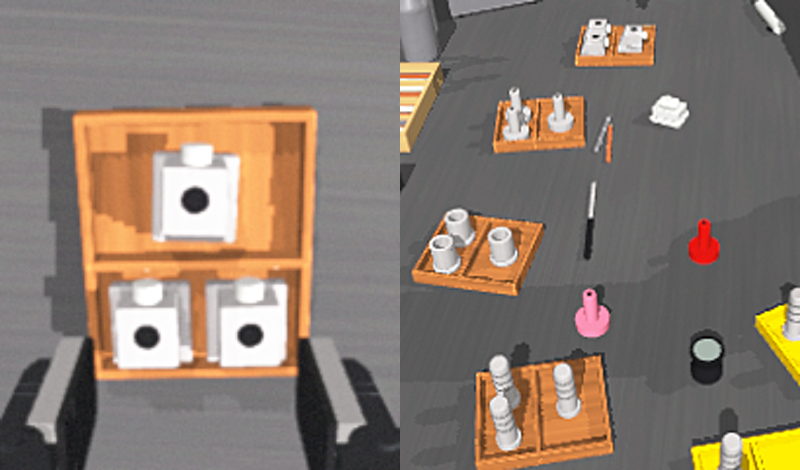

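All four parts stand upright in their own front compartments. The core insert, at about (669,110) in the right half, and the loupe, at (706,357), show no sign of having moved. I'm handing in.

```bash
python3 -c "
from cell import manip
print(manip.sign_off())"
```

```text
the job is handed in; nothing more can be done
None
```

The guide pillar, guide bush, sprue bush and slide each stand upright in the front compartment of their own tray, the core insert and loupe were not touched, and the job was handed in at about 27 s (no verdict was returned).

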